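# Show which pots go into the kiln

### The arm

A 6-joint arm with a two-finger parallel gripper is mounted at the origin on the work surface. World frame = base frame: x ahead of the robot, y to its left, z up, the work surface at z = 0. Lengths are in m, angles in rad, forces in N, time in s.
With the tool pointing down it reaches from about 0.275 to 1 m from the base axis. Payload 8.4 kg.
Tool frame: the origin (TCP) lies between the finger pads, 19 mm behind the fingertips; this is the grasp point; z points along the fingers, y is the line along which they close (so a half turn about z gives the same grasp; the last joint's range is limited). The gripper opens to 85 mm and grips with 20 to 120 N. Pads are 22 mm wide; open, the fingers measure 114 mm over their backs; the gripper's body (76 mm by 85 mm) begins 54 mm behind the grasp point. The pads swing forward as they close: fully open they stand 13 mm farther back than shut.
Start: joints at [1.309, 0.353, 1.633, -0, 1.155, -0.002], TCP at [0.161, 0.604, 0.25] pointing down, gripper open.
Joint ranges: [-2.63, 2.63], [-0.92, 2.1], [0.06, 2.66], [-1.3, 4.44], [0, 2.69], [-3.02, 3.02]. Speed limits (rad/s): [2.22, 2.22, 2.79, 3.14, 3.14, 3.14].

### API

Orientations are given as a unit quaternion [x, y, z, w].
In Python, from workcell import bot, hand, kinematics, get_obs, vision, hand_in gives the robot as it stands. The module is installed in compiled form; this text tells all that it offers. Calls block until the motion is done:
- bot.reach(position, orientation): joint-space move of the TCP to a pose.
- bot.servo_line(position, ori=None, velocity=0.15): straight line of the TCP; ori=None keeps the orientation; velocity is the mean speed in m/s.
- bot.goto_joints(angles): joint-space move.
- hand.move_gripper(opening, strength=None): finger opening in m; strength is the grip in N (None keeps the last); returns when the fingers have stopped.
- bot.dwell(seconds).
- kinematics.solve_ik(position, orientation): joint angles nearest the present ones, or None.
- get_obs(): the state.
- vision.read_camera(name): name is "scene" or "side" or "wrist"; returns a dict with "frame" (480x640x3 uint8, red, green, blue), "intrinsics" (3x3 intrinsics, pixels), "dist" ([k1, k2, p1, p2, k3] as OpenCV has them; the pictures are not rectified), "view" (4x4, takes a point from world to camera coordinates). Camera axes: x right, y down, z forward; pixel columns grow to the right and rows downward; lengths in m; the calibration is good to about 2 mm. A picture is of the moment at which its call begins. There is no depth.
A pose or a line that the arm cannot do raises bot.IKError and nothing moves.
- hand_in(): hands the job in; it is judged then, once.
The state is a dict: "time_s": time; "joint_pos": joint angles; "joint_vel": joint speeds; "joint_efforts": joint torques, N m; "position": TCP position; "orientation": TCP orientation; "wrist_force": force on the tool from outside, world axes, zero at the start; "ft_torque": the same for the moment, N m; "gripper_width": finger opening in m; "grip_force": force on a finger pad.
Only numpy, scipy, OpenCV 4.12 (cv2) and the standard library are available. Lean on these libraries where they do the work, as an engineer would, in place of code of your own. Each camera call takes 0.05 s, during which the arm holds its last target. There are 200 camera calls.

### The job

Press the call button on the table all the way down and let it up again to call the kiln loader, then show which pots are next: point at the mug with two handles, holding the fingertips one to five centimetres above the middle of its mouth for two seconds, and after that point in the same way at the smallest of the three bowls. Finish still pointing at that bowl, after at least two seconds there. Touch, push or lift none of the pots, and do not bring the fingertips close above the middle of any other pot on the way.

Things in the scene. Friction and masses are not known exactly. Their poses are not given: they have to be found in the camera images.
- call (a joint): travel of the call button: 0 m up, 0.006 m fully down. It is a spring button moving straight down, about 1.5 N to start it and 5 N to reach the bottom; it springs back up when released
- call_top (a point): centre of the top face of the call button, which moves down with it: a round white cap 40 mm across, standing 10 mm proud of a black collar 56 mm across, on a grey block 85 x 85 x 25 mm fixed to the table. Its top is 47 mm above the table when up
- mug_two: the mug with two handles, one on each side: round straight cup 72 mm across, 85 mm high (open mouth at the top, wall 5 mm), ear handles reaching 66 mm from the axis along its +y and -y. Loose, upright, unglazed terracotta-coloured fired clay like all the pots (0.1 to 0.5 kg). Origin: centre of its underside, on the pot's axis; z up. 
- mug_one: bystander: mug with one handle, the same cup 72 mm across and 85 mm high, handle reaching 66 mm from the axis along its +y. Loose, upright, unglazed terracotta-coloured fired clay like all the pots (0.1 to 0.5 kg). Origin: centre of its underside, on the pot's axis; z up. 
- beaker: bystander: beaker, the same cup 72 mm across and 85 mm high with no handle. Loose, upright, unglazed terracotta-coloured fired clay like all the pots (0.1 to 0.5 kg). Origin: centre of its underside, on the pot's axis; z up. 
- bowl_small: the smallest of the three bowls: 68 mm across its open mouth, 36 mm high. Loose, upright, unglazed terracotta-coloured fired clay like all the pots (0.1 to 0.5 kg). Origin: centre of its underside, on the pot's axis; z up. 
- bowl_medium: bystander: middle bowl, 92 mm across its mouth, 46 mm high. Loose, upright, unglazed terracotta-coloured fired clay like all the pots (0.1 to 0.5 kg). Origin: centre of its underside, on the pot's axis; z up. 
- bowl_large: bystander: largest bowl, 116 mm across its mouth, 56 mm high. Loose, upright, unglazed terracotta-coloured fired clay like all the pots (0.1 to 0.5 kg). Origin: centre of its underside, on the pot's axis; z up. 

How it is judged:
By the outcome, as a careful person would: the job done as asked, in the order asked, and still so for the second after the job is handed in, with the robot touching nothing.
It also fails if it takes over 54 s, if anything falls off the work surface, if the arm or the gripper's body presses on something with over 40 N, if the wrist force passes 120 N, or if a joint passes its speed limit or range.

## Working session

There is one attempt and no reset: what is moved stays moved. The work goes in short steps, each a Python script; the robot and the scene stay as the last script left them, time stands still between calls to the robot, and variables do not carry over. Pictures are saved under pics/ and viewed, at most 10 in all, crops included, and the job is handed in when it is done.

```bash
mkdir -p pics; python3 - <<'E'
from workcell import vision,get_obs
import cv2,pickle
d={}
for n in("scene","side"):
    r=vision.read_camera(n);d[n]=r
    cv2.imwrite(f"pics/{n}0.png",r["frame"][:,:,::-1])
pickle.dump(d,open("cams.pkl","wb"))
o=get_obs();print(o["time_s"],o["position"],o["orientation"],o["gripper_width"])
E
```

```text
0.1 [0.16042387 0.60364096 0.24932933] [ 1.29505391e-01  9.91578520e-01 -6.20990956e-04 -8.50356284e-05] 0.0858426110978331
```

View pics/scene0.png

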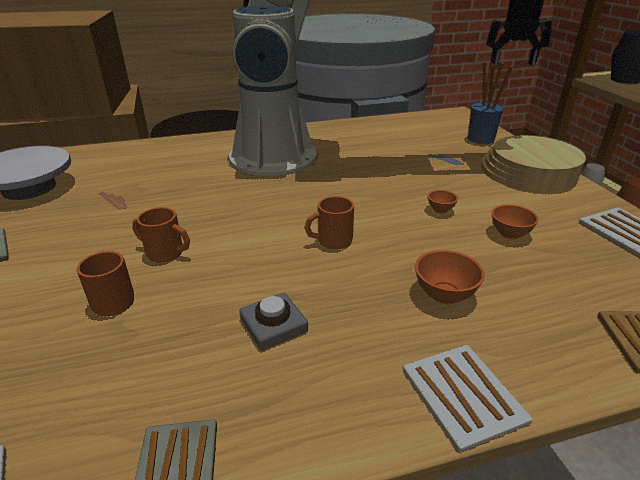

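View pics/side0.png

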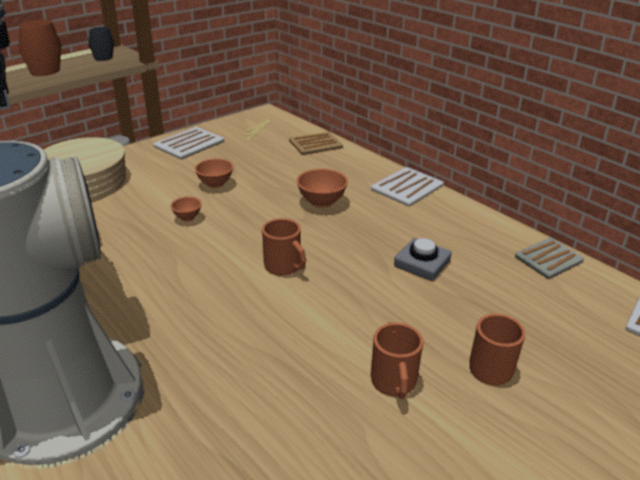

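The scene view shows the button top at (272,305) and the two-handled mug's mouth at (158,217), with handles on both sides. Other mouths: one-handled mug (336,207), beaker (103,264), and the small, medium and large bowls at (442,198), (514,217) and (449,269). In the side view, the button is at (425,245), the two-handled mug at (397,340) and the small bowl at (187,207).

```bash
cat > loc.py <<'E'
import cv2,numpy as np
def plane(cam,px,h):
    K,D,V=cam["intrinsics"],np.array(cam["dist"],float),np.array(cam["view"])
    u=cv2.undistortPoints(np.array([[px]],float),np.array(K),D)[0,0]
    R,t=V[:3,:3],V[:3,3]; c=-R.T@t; d=R.T@np.array([*u,1])
    return c+d*(h-c[2])/d[2]
E
python3 - <<'E'
import pickle,numpy as np
from loc import plane
from workcell import kinematics,get_obs
d=pickle.load(open("cams.pkl","rb"))
P={"call":((272,305),(425,245),.047),"mug_two":((158,217),(397,340),.085),"mug_one":((336,207),(282,231),.085),"beaker":((103,264),(499,331),.085),
"small":((442,198),(187,207),.036),"medium":((514,217),(214,168),.046),"large":((449,269),(322,183),.056)}
q=get_obs()["orientation"]
for n,(a,b,h) in P.items():
    A=plane(d["scene"],a,h);B=plane(d["side"],b,h);m=(A+B)/2
    print(n,A[:2].round(3),B[:2].round(3),"reach",np.hypot(*m[:2]).round(3),kinematics.solve_ik([*m[:2],.25],q) is not None)
E
```

```text
call [ 0.67  -0.125] [ 0.661 -0.129] reach 0.677 True
mug_two [ 0.412 -0.291] [ 0.4   -0.296] reach 0.501 True
mug_one [0.468 0.041] [0.45  0.033] reach 0.46 True
beaker [ 0.541 -0.374] [ 0.527 -0.381] reach 0.654 True
small [0.413 0.304] [0.399 0.294] reach 0.505 True
medium [0.542 0.396] [0.53  0.394] reach 0.666 True
large [0.673 0.177] [0.661 0.165] reach 0.689 True
```

The two cameras agree to about 13 mm and all points are within reach. I'll go above the button with the gripper shut and look with the wrist camera.

```bash
python3 - <<'E'
from workcell import bot,hand,vision,get_obs
import cv2,pickle
q=[0,1,0,0]
q=get_obs()["orientation"]
hand.move_gripper(0.0)
p=get_obs()["position"];bot.servo_line([p[0],p[1],.30],velocity=.2)
bot.reach([.64,-.127,.26],[0.7071068,0.7071068,0,0]) if False else bot.reach([.655,-.127,.26],q)
d={n:vision.read_camera(n) for n in("wrist","scene","side")}
pickle.dump(d,open("c2.pkl","wb"))
cv2.imwrite("pics/w1.png",d["wrist"]["frame"][:,:,::-1])
o=get_obs();print(o["time_s"],o["position"],o["gripper_width"],o["wrist_force"])
E
```

```text
4.5083 [ 0.65511182 -0.1264264   0.2600429 ] -0.00016253259301929218 [-0.46429321  0.39719943  0.14383107]
```

View pics/w1.png

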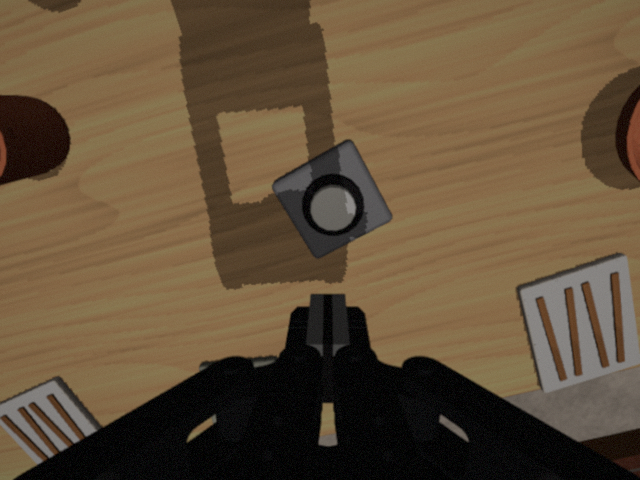

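The wrist view shows the white cap centred at (332,207) on its grey block. Nothing is between it and the fingers.

```bash
python3 - <<'E'
import pickle,numpy as np
from loc import plane
from workcell import bot,get_obs
c=plane(pickle.load(open("c2.pkl","rb"))["wrist"],(332,207),.047)[:2]
print(c)
assert np.linalg.norm(c-[.665,-.127])<.015
f0=np.array(get_obs()["wrist_force"])[2]
bot.servo_line([*c,.10],velocity=.2)
bot.servo_line([*c,.071],velocity=.08)
z=.068
while z>.052:
    bot.servo_line([*c,z],velocity=.03); bot.dwell(.1)
    o=get_obs();f=o["wrist_force"][2]-f0
    print(round(z,4),o["position"][2].round(4),round(f,2))
    if f>9: break
    z-=.001
bot.dwell(.3)
bot.servo_line([*c,.12],velocity=.1)
o=get_obs();print(o["time_s"],o["wrist_force"][2]-f0)
E
```

```text
[ 0.66316104 -0.12376881]
0.068 0.0682 0.36
0.067 0.067 -0.22
0.066 0.066 -0.75
0.065 0.0651 1.25
0.064 0.0641 1.73
0.063 0.0631 2.08
0.062 0.0621 2.84
0.061 0.0611 4.76
0.06 0.0601 4.29
0.059 0.0597 9.86
10.525 0.26098418344671326
```

Contact came at TCP z of about 0.066, and the force rose to 9.9 N at 0.0597, so the full 6 mm of travel was pressed and then released. Next is the two-handled mug.

```bash
python3 - <<'E'
from workcell import bot,vision,get_obs
import cv2,pickle
p=get_obs()["position"];q=get_obs()["orientation"]
bot.servo_line([p[0],p[1],.29],velocity=.25)
bot.reach([.406,-.293,.29],q)
r=vision.read_camera("wrist");pickle.dump(r,open("c3.pkl","wb"))
cv2.imwrite("pics/w2.png",r["frame"][:,:,::-1])
o=get_obs();print(o["time_s"],o["position"])
E
```

```text
12.5833 [ 0.40713382 -0.29279039  0.28994516]
```

View pics/w2.png

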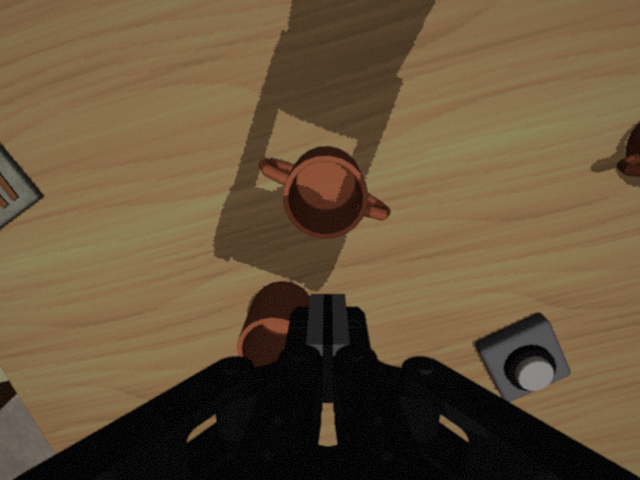

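The wrist view confirms handles on both sides, with the mouth centre at (325,197). The beaker is off to the lower left and the fingers will clear it.

```bash
python3 - <<'E'
import pickle,numpy as np,cv2
from loc import plane
from workcell import bot,get_obs,vision
c=plane(pickle.load(open("c3.pkl","rb")),(325,197),.085)[:2]
print(c)
assert np.linalg.norm(c-[.406,-.293])<.015
bot.servo_line([*c,.20],velocity=.2)
bot.servo_line([*c,.131],velocity=.12)
bot.dwell(2.8)
print(get_obs()["time_s"],get_obs()["position"])
r=vision.read_camera("scene");cv2.imwrite("pics/s3.png",r["frame"][:,:,::-1])
bot.servo_line([*c,.32],velocity=.25)
bot.reach([.405,.299,.26],get_obs()["orientation"])
r=vision.read_camera("wrist");pickle.dump(r,open("c4.pkl","wb"))
cv2.imwrite("pics/w3.png",r["frame"][:,:,::-1])
print(get_obs()["time_s"],get_obs()["position"])
E
```

```text
[ 0.40304288 -0.29348211]
16.7083 [ 0.40303799 -0.29347271  0.13100431]
19.85 [0.40550632 0.29840563 0.26009195]
```

View pics/w3.png

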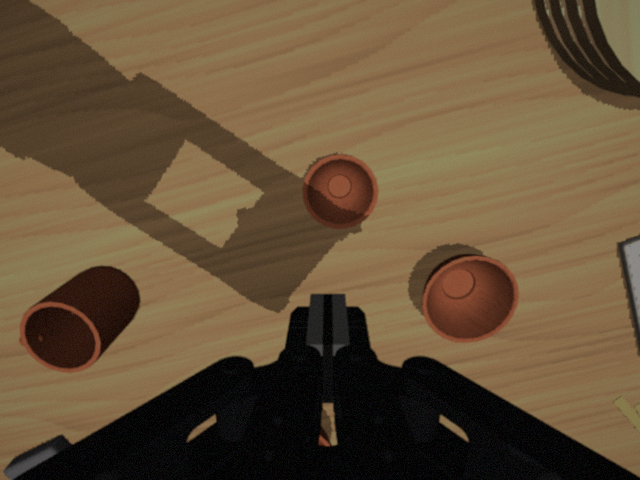

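View pics/s3.png

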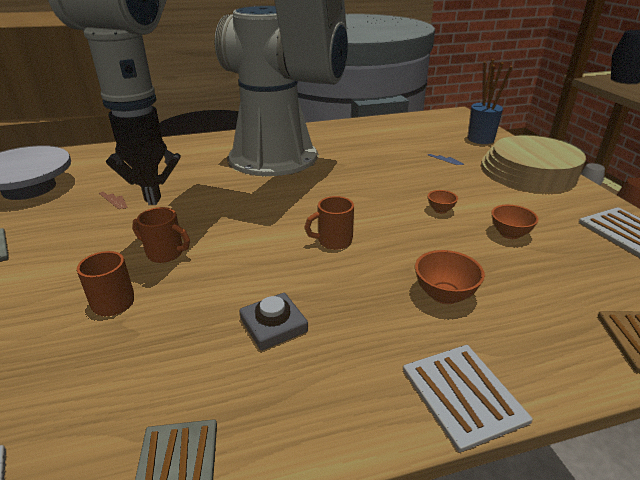

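The scene view shows the fingertips at (152,201), just above the two-handled mug's mouth, with nothing disturbed. The wrist view shows the small bowl's mouth centred at (340,191), rim radius about 37 px. I'll check the tip against the mug in the scene picture, then act.

```bash
python3 - <<'E'
import pickle,numpy as np,cv2
from loc import plane
from workcell import bot,get_obs,vision
s=pickle.load(open("c2.pkl","rb"))["scene"];w=pickle.load(open("c4.pkl","rb"))
print("tip by scene",plane(s,(152,202),.112),"mug by scene rim edges",[plane(s,p,.085).round(4) for p in((138,218),(179,215),(158,209),(158,226))])
c=plane(w,(340,191),.036)[:2]
e=plane(w,(377,191),.036)[:2]
print(c,"diameter",2*np.linalg.norm(e-c))
assert np.linalg.norm(c-[.405,.299])<.015
bot.servo_line([*c,.14],velocity=.2)
bot.servo_line([*c,.083],velocity=.12)
bot.dwell(.3)
print(get_obs()["time_s"],get_obs()["position"])
for n in("scene","side"):
    r=vision.read_camera(n);cv2.imwrite(f"pics/{n}4.png",r["frame"][:,:,::-1])
a=cv2.imread("pics/scene4.png")[140:260,380:560];b=cv2.imread("pics/side4.png")[140:260,120:300]
cv2.imwrite("pics/b4.png",np.hstack([cv2.resize(i,None,fx=2.2,fy=2.2) for i in(a,b)]))
E
```

```text
tip by scene [ 0.40048208 -0.29622525  0.112     ] mug by scene rim edges [array([ 0.4051, -0.3265,  0.085 ]), array([ 0.415 , -0.2524,  0.085 ]), array([ 0.3804, -0.2909,  0.085 ]), array([ 0.4448, -0.2902,  0.085 ])]
[0.40360731 0.31087095] diameter 0.06478854662803069
21.525 [0.4038944  0.31110346 0.08358803]
```

View pics/b4.png

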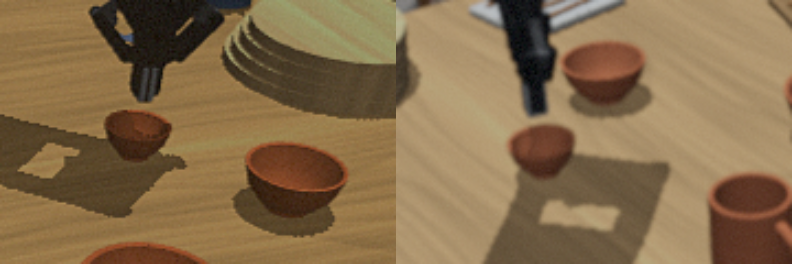

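The fingers are above the small bowl, but in the scene crop the tip looks about 4 px right of its centre. I'll fit the rim circles in all the cameras to see who is right.

```bash
cat > fit.py <<'E'
import pickle,numpy as np,cv2
from scipy.optimize import least_squares
d=pickle.load(open("cams.pkl","rb"));w2=pickle.load(open("c3.pkl","rb"));w3=pickle.load(open("c4.pkl","rb"))
def proj(cam,P):
    V=np.array(cam["view"]);return cv2.projectPoints(np.asarray(P,float),cv2.Rodrigues(V[:3,:3])[0],V[:3,3],np.array(cam["intrinsics"]),np.array(cam["dist"],float))[0][:,0]
def circ(x,y,r,h,n=120):
    t=np.linspace(0,2*np.pi,n);return np.c_[x+r*np.cos(t),y+r*np.sin(t),0*t+h]
def mask(cam):
    f=cam["frame"].astype(int);return ((f[...,0]>2.0*f[...,1])&(f[...,0]>25)).astype(np.uint8)
def bowl(cam,seed):
    n,l,st,_=cv2.connectedComponentsWithStats(mask(cam));x,y,ww,hh,_=st[l[seed[1],seed[0]]]
    ob=np.array([x-.5,x+ww-.5,y-.5]) # left, right, top extremes = rim
    def res(p):
        u=proj(cam,circ(*p,.034,.036));return np.array([u[:,0].min(),u[:,0].max(),u[:,1].min()])-ob
    s=least_squares(res,[.405,.30],diff_step=1e-4);return s.x.round(4),s.fun.round(1),(x,y,ww,hh)
if __name__=="__main__":
    print("scene",bowl(d["scene"],(442,200)));print("side",bowl(d["side"],(187,210)));print("wrist",bowl(w3,(345,205)))
    tiles=[]
    for cam,c0,s in((d["scene"],(158,235),2.6),(d["side"],(396,360),2.6),(w2,(325,197),2)):
        k=4;h=50
        if cam is w2:h=65
        x0,y0=c0[0]-h,c0[1]-h
        im=cv2.resize(np.ascontiguousarray(cam["frame"][y0:y0+2*h,x0:x0+2*h,::-1]),(264,264),interpolation=cv2.INTER_CUBIC)
        for p,col in(((.403,-.2935),(0,255,0)),((.409,-.2935),(255,255,0))):
            u=(proj(cam,circ(*p,.036,.085))-[x0,y0]+.5)*264/(2*h)
            cv2.polylines(im,[u.round().astype(int)],True,col,1)
        tiles.append(im)
    cv2.imwrite("pics/fit.png",np.hstack(tiles))
E
python3 fit.py
```

```text
scene (array([-1.4387,  0.5358]), array([ 314. , -313.7,   36.4]), (np.int32(0), np.int32(0), np.int32(640), np.int32(480)))
side (array([1.5579, 1.2111]), array([ 311.7, -312.1,   30.5]), (np.int32(0), np.int32(0), np.int32(640), np.int32(480)))
wrist (array([0.2776, 0.3267]), array([ 276.7, -276.6,  -14.3]), (np.int32(0), np.int32(0), np.int32(640), np.int32(480)))
```

View pics/fit.png

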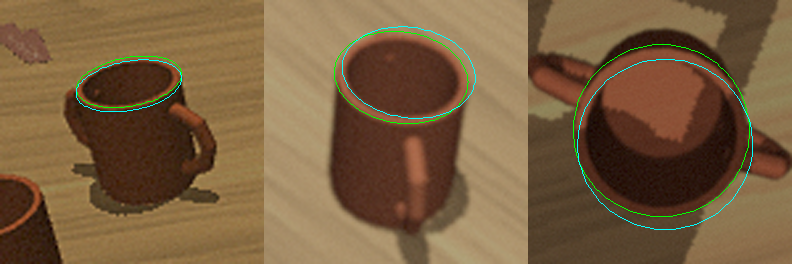

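The green circle at (0.403, −0.2935) fits the mug's rim in all three views, so the mug was pointed at within a few millimetres. I'll do the same check for the bowl.

```bash
python3 - <<'E'
from fit import *
tiles=[]
for cam,c0,h in((d["scene"],(442,203),30),(d["side"],(187,209),30),(w3,(340,191),55)):
    x0,y0=c0[0]-h,c0[1]-h
    im=cv2.resize(np.ascontiguousarray(cam["frame"][y0:y0+2*h,x0:x0+2*h,::-1]),(264,264),interpolation=cv2.INTER_CUBIC)
    for p,col in(((.4036,.3109),(0,255,0)),((.404,.303),(255,255,0))):
        u=(proj(cam,circ(*p,.034,.036))-[x0,y0]+.5)*264/(2*h)
        cv2.polylines(im,[u.round().astype(int)],True,col,1)
    tiles.append(im)
cv2.imwrite("pics/fit2.png",np.hstack(tiles))
E
```

```text
(no output)
```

View pics/fit2.png

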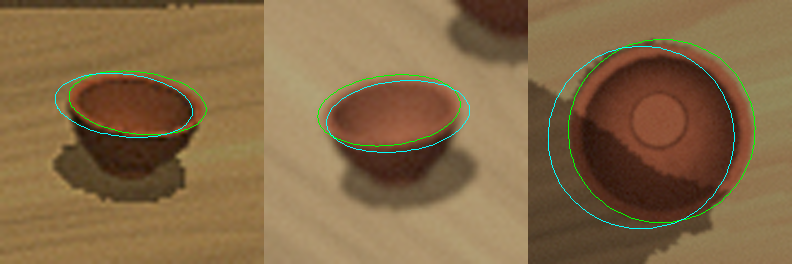

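The green circle matches the bowl's rim to about 2 mm. I'll nudge by 2 mm, hold, and hand in.

```bash
python3 - <<'E'
from workcell import bot,get_obs,hand_in
bot.servo_line([.404,.309,.082],velocity=.02)
bot.dwell(3)
o=get_obs();print(o["time_s"],o["position"],o["wrist_force"])
print(hand_in())
E
```

```text
24.8833 [0.40401722 0.30901608 0.08200357] [-0.69131871  0.7466517  -0.67066607]
the job is handed in; nothing more can be done
None
```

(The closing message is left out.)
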